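# Set the guards of two boring stations

## Robot

A 6-joint arm with a two-finger parallel gripper is mounted at the origin on the work surface. World frame = base frame: x ahead of the robot, y to its left, z up, the work surface at z = 0. Lengths are in m, angles in rad, forces in N, time in s.
With the tool pointing down it reaches from about 0.25 to 0.85 m from the base axis. Payload 12.5 kg.
Tool frame: the origin (TCP) lies midway between the tips of the shut fingers; the grasp point (between the pads) lies 19 mm behind it; z points along the fingers, y is the line along which they close (so a half turn about z gives the same grasp; the last joint's range is limited). The gripper opens to 93 mm and grips with 3 to 60 N. Pads are 15 mm wide; open, the fingers measure 128 mm over their backs; the gripper's body (75 mm by 188 mm) begins 65 mm behind the grasp point.
Start: joints at [-1.225, 0.351, 1.652, -0, 1.139, -0.085], TCP at [0.23, -0.5, 0.219] pointing down, gripper open.
Joint ranges: [-2.75, 2.75], [-0.79, 2.1], [0.01, 2.65], [-1.57, 4.71], [0.07, 3.14], [-2.87, 2.87]. Speed limits (rad/s): [2.22, 2.22, 2.79, 3.14, 3.14, 3.14].

## Interface

Orientations are given as a rotation vector (axis times angle).
In Python, from station import manip gives the robot as it stands.
- The arm moves only by the tool arm_command, never from a script. Its argument "targets" is a list of rows, each an object with "gripper": the closure, from 0 (fully open) to 1 (shut); "linear": the shift along the world's x, y, z scaled (see below), a list of three; "rot": the turn, a rotation vector about the world's x, y, z scaled (see below), a list of three. In form: [{"gripper": gripper, "linear": [tx, ty, tz], "rot": [wx, wy, wz]}, ...]. A call has 1 to 12 rows; each row is the pose to reach, as a shift and turn from the pose commanded when the call began; what a row does not reach only later rows make up. The controller multiplies each number of a shift by 0.2 m and each number of a turn by 1.5 rad. A row lasts 1/12 s, in which the tool goes at most 41.7 mm and 7.16 degrees, less where a joint would pass 70% of its speed; a pose out of reach is approached as far as the arm can. A call with a number of a shift or a turn outside -1 to 1 is refused whole. A call with a gripper value outside its range is refused whole. The fingers move at their own pace and stop on an object; the grip force is fixed at half the most. Time passes only in rows, so rows that repeat a pose let the fingers close. It gives the time, the measured TCP pose, the force, the opening and the grip force at its end, in the units of the state.
- manip.state(): the state, without advancing time (a new reading comes with each control period).
- manip.camera(name): name is "scene" or "top"; returns a dict with "frame" (400x640x3 uint8, red, green, blue), "intrinsics" (3x3 intrinsics, pixels), "extrinsics" (4x4, takes a point from camera to world coordinates). Camera axes: x right, y up, looking along -z (the intrinsics and any distortion apply to the point x, -y, -z); pixel columns grow to the right and rows downward; lengths in m; the calibration is good to about 2 mm. A picture is of the moment at which its call begins. There is no depth.
- manip.job_done(): hands the job in; it is judged then, once.
Trained networks look in a picture, given as the dict that the camera call returned (one of the last four; its "shot" number tells which), for a name from the list of things; names that differ only in an ending like _2 or _b are one class to them, and where a whole thing is asked for, a point or a joint stands for the part that bears it (a point fixed in the world has none). Each returns a list of dicts, best first, with "p" (0 to 1); they miss things now and then, are a little off and sometimes report something else, mostly with a low value. They report only what shows in the picture. A call takes as long as a camera call.
- manip.search_frame(query, picture): "at" ([x, y, z] in m, in the coordinates of the camera as it stood for that picture, good to about 4 mm: the middle of the surface that is visible of it).
- manip.outline_of(query, picture): "mask" (400x640 bool, what is visible of it).
- manip.landmark_of(query, picture): "at" ([x, y, z] in m, in the coordinates of the camera as it stood for that picture, good to about 4 mm: a listed point, or the origin of a listed thing).
The state is a dict: "clock": time; "joints": joint angles; "dq": joint speeds; "joint_efforts": joint torques, N m; "ee_pos": TCP position; "tool_rot": TCP orientation; "ft_force": force on the tool from outside, world axes, zero at the start; "torque": the same for the moment, N m; "grip_width": opening from 0.0 (shut) to 1.0 (fully open); "grasp_force": force on a finger pad.
Only numpy, scipy, OpenCV 4.12 (cv2) and the standard library are available. Lean on these libraries where they do the work, as an engineer would, in place of code of your own. Each camera call takes 0.05 s, during which the arm holds its last target. There are 200 camera calls.

## Task

Two identical bench-top boring stations stand on the timber bench with their clear sliding guards left part-way. Slide the guard fully shut over the station that has a wooden block in its bay, and slide the guard of the other, empty station fully open, ready for loading; leave both guards standing like that.

Things in the scene. Friction and masses are not known exactly. Their poses are not given: they have to be found in the camera images.
- guard_loaded (a joint): Guard of the station whose bay holds a pale timber block (63 x 120 x 38 mm): how far open, in m. 0 = fully shut (over the bay, the half nearer the robot), 0.14 = fully open (over the closed housing, the far half); hard stop at each end. Clear pane in an aluminium frame, 144 x 152 mm, top face 99 mm above the bench. About 3 N of sliding friction; stays where it is left.
- guard_empty (a joint): The same for the other station, whose bay is empty: 0 = fully shut, 0.14 = fully open. Both stations are alike: fixed grey boxes 290 x 170 mm, 111 mm tall to the top of the guard tracks, lengthwise along world x but turned up to 15 degrees, a blue motor sticking 85 mm out of the far end.
- pull_loaded (a point): Middle of the black pull bar on the guard of the station with the block; moves with it. Level bar across the guard, 18 x 18 mm, 116 mm long, its middle 138 mm above the bench, on two feet 51 mm either side of the middle; 31 mm free between guard and bar, nothing above. x axis: level, along the track, the opening direction (away from the robot); y: along the bar; z: up.
- pull_empty (a point): The same, with the same sizes and axes, for the pull bar on the guard of the empty station.

How it is judged:
At the end, for the whole second after the job is handed in: The guard of the station with the block is shut to within 12 mm of its stop, the guard of the empty station is open to within 12 mm of its stop, and both stand still (value of joint guard_loaded below 0.012 m and value of joint guard_empty above 0.128 m and not (velocity of joint guard_loaded above 0.01 m/s) and not (velocity of joint guard_loaded below -0.01 m/s) and not (velocity of joint guard_empty above 0.01 m/s) and not (velocity of joint guard_empty below -0.01 m/s)); the robot touches nothing.
It also fails if it takes over 38 s, if anything falls off the work surface, if the arm or the gripper's body presses on something with over 40 N, if the wrist force passes 120 N, or if a joint passes its speed limit or range.

## Working session

There is one attempt and no reset: what is moved stays moved. The work goes in short steps, Python scripts to look and compute and a tool call to move; the robot and the scene stay as the last step left them, time stands still between calls to the robot, and variables do not carry over. Pictures are saved under pics/ and viewed, at most 10 in all, crops included, and the job is handed in when it is done.

Besides the shell and the picture viewer there is one more tool, called after "Request:" as name(argument=value, ...), one argument or row to a line, values as JSON. arm_command: Moves the arm, as the interface text tells. Shifts and turns lie within -1 to 1; 1 stands for 0.2 m of shift or 1.5 rad of turn. Its arguments: {"type":"object","properties":{"targets":{"type":"array","items":{"type":"object","properties":{"gripper":{"type":"number"},"linear":{"type":"array","items":{"type":"number","minimum":-1,"maximum":1}},"rot":{"type":"array","items":{"type":"number","minimum":-1,"maximum":1}}}}}},"required":["targets"]}

```bash
mkdir -p pics; cat > h.py <<'E'
import numpy as np, cv2
from station import manip
def look(cam, save=None):
    p=manip.camera(cam)
    if save: cv2.imwrite('pics/'+save,p['frame'][:,:,::-1])
    return p
def world(p,a): return (p['extrinsics']@np.r_[a,1])[:3]
def pix(p,w):
    c=np.linalg.inv(p['extrinsics'])@np.r_[w,1]; q=p['intrinsics']@np.array([c[0],-c[1],-c[2]]); return q[:2]/q[2]
E
python3 - <<'E'
from h import *
for c in ('scene','top'):
    p=look(c,c+'0.png')
    for q in ('pull_loaded','pull_empty'):
        for r in manip.landmark_of(q,p)[:3]:
            w=world(p,r['at']); print(c,q,round(r['p'],2),w.round(4),pix(p,w).round())
    for q in ('guard_loaded','guard_empty'):
        for r in manip.search_frame(q,p)[:3]:
            w=world(p,r['at']); print(c,q,round(r['p'],2),w.round(4),pix(p,w).round())
print(manip.state())
E
```

```text
scene pull_loaded 0.61 [ 0.5158 -0.2081  0.1361] [251. 133.]
scene pull_empty 0.89 [0.5529 0.2327 0.1378] [339. 330.]
scene guard_loaded 0.72 [ 0.5273 -0.2036  0.0941] [249. 149.]
scene guard_empty 0.58 [0.5496 0.2309 0.099 ] [339. 334.]
top pull_loaded 0.84 [ 0.5125 -0.2089  0.1398] [434. 181.]
top pull_empty 0.77 [0.5512 0.2288 0.132 ] [173. 162.]
top guard_loaded 0.72 [ 0.5066 -0.211   0.0971] [429. 189.]
top guard_empty 0.71 [ 0.5068 -0.2058  0.0961] [426. 189.]
{'clock': 0.5, 'joints': array([-1.22455561e+00,  3.50757174e-01,  1.65185692e+00, -4.67216004e-06,
        1.13908611e+00, -8.45843203e-02]), 'dq': array([ 4.25306193e-04,  3.28218041e-04, -7.58192972e-04, -6.48272727e-04,
        1.82895807e-04,  3.12115435e-05]), 'joint_efforts': array([-1.47222541e-03, -4.96963406e+01, -2.85337222e+01,  6.98493398e-02,
        2.24035123e-02, -1.07334498e-05]), 'ee_pos': array([ 0.22970736, -0.49968933,  0.21857956]), 'tool_rot': array([-3.06888083e+00, -6.71497115e-01,  2.86463434e-05]), 'ft_force': array([ 0.02496968, -0.08536791,  0.72939576]), 'torque': array([-0.00881284,  0.01242044,  0.03128692]), 'grasp_force': 0.0, 'grip_width': 0.9999363818006335}
```

View pics/scene0.png

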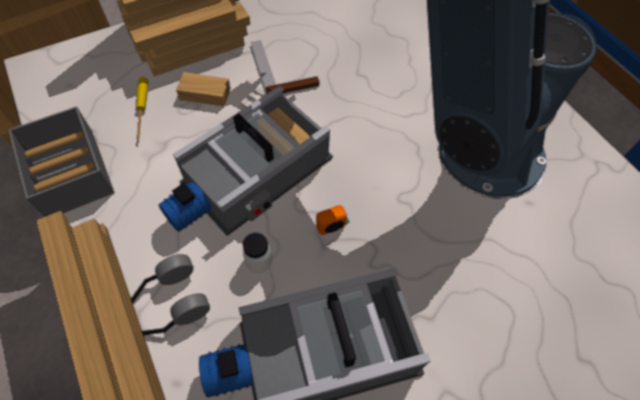

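View pics/top0.png

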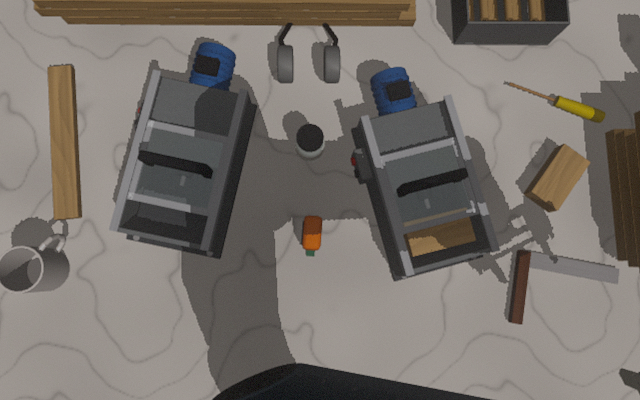

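The picture shows the block in the right-hand station: loaded bar at about (434,181) in the top view, pale block at about (441,240). The left station's bay is empty, with its bar at about (174,162). The networks agree on both bars. Next I work out the yaws and openings from the track corners.

```bash
python3 - <<'E'
from h import *
p=look('top')
def ray(px,z):
    K=p['intrinsics'];E=p['extrinsics'];d=np.linalg.inv(K)@np.r_[px,1];d=E[:3,:3]@np.array([d[0],-d[1],-d[2]]);o=E[:3,3]
    return (o+d*(z-o[2])/d[2])
for n,c in dict(loaded=[(398,278),(362,118),(493,250),(455,99)],empty=[(116,229),(153,76),(215,256),(254,103)]).items():
    w=[ray(q,.111)[:2] for q in c]
    print(n,np.round(w,3).tolist())
    for a,b in ((0,1),(2,3)):
        v=w[b]-w[a];print(np.degrees(np.arctan2(v[1],v[0])),np.linalg.norm(v))
    m=np.mean(w,0);print('mid',m)
E
```

```text
loaded [[0.352, -0.147], [0.632, -0.093], [0.396, -0.313], [0.667, -0.262]]
10.800106484384093 0.28578466345201037
10.77789187290232 0.2755838062663889
mid [ 0.51190714 -0.20387133]
empty [[0.441, 0.326], [0.71, 0.274], [0.394, 0.161], [0.66, 0.097]]
-11.079765636842117 0.2739485638769167
-13.53497138984695 0.27439931637659837
mid [0.55126415 0.21452346]
```

Request:
arm_command(
  targets=[
    {"gripper": 1,"linear": [0.2,0.2,0],"rot": [0,0,-0.05]},
    {"gripper": 1,"linear": [0.35,0.35,0],"rot": [0,0,-0.136]},
    {"gripper": 1,"linear": [0.5,0.5,0],"rot": [0,0,-0.136]},
    {"gripper": 1,"linear": [0.65,0.65,0],"rot": [0,0,-0.136]},
    {"gripper": 1,"linear": [0.8,0.8,0],"rot": [0,0,-0.136]},
    {"gripper": 1,"linear": [0.95,0.95,0],"rot": [0,0,-0.136]},
    {"gripper": 1,"linear": [1,1,0],"rot": [0,0,-0.136]},
    {"gripper": 1,"linear": [1,1,0],"rot": [0,0,-0.136]},
  ],
)

```text
clock: 1.22
ee_pos: [0.433, -0.2958, 0.2188]
tool_rot: [-3.12, -0.362, -0.002]
ft_force: [0.4, -0.1, 0.2]
grip_width: 0.476
grasp_force: 0.0
```

Request:
arm_command(
  targets=[
    {"gripper": 1,"linear": [0.15,0.12,0],"rot": [0,0,0]},
    {"gripper": 1,"linear": [0.3,0.24,0],"rot": [0,0,0]},
    {"gripper": 1,"linear": [0.45,0.36,0],"rot": [0,0,0]},
    {"gripper": 1,"linear": [0.6,0.48,0],"rot": [0,0,0]},
    {"gripper": 1,"linear": [0.63,0.5,0],"rot": [0,0,0]},
    {"gripper": 1,"linear": [0.63,0.5,-0.12],"rot": [0,0,0]},
    {"gripper": 1,"linear": [0.63,0.5,-0.24],"rot": [0,0,0]},
    {"gripper": 1,"linear": [0.63,0.5,-0.36],"rot": [0,0,0]},
    {"gripper": 1,"linear": [0.63,0.5,-0.44],"rot": [0,0,0]},
    {"gripper": 1,"linear": [0.63,0.5,-0.48],"rot": [0,0,0]},
    {"gripper": 1,"linear": [0.63,0.5,-0.48],"rot": [0,0,0]},
  ],
)

```text
clock: 2.13
ee_pos: [0.5547, -0.1999, 0.1211]
tool_rot: [-3.12, -0.355, 0.004]
ft_force: [-0.8, 0.2, 0.0]
grip_width: 0.005
grasp_force: 0.0
```

Request:
arm_command(
  targets=[
    {"gripper": 1,"linear": [-0.04,-0.008,0],"rot": [0,0,0]},
    {"gripper": 1,"linear": [-0.08,-0.017,0],"rot": [0,0,0]},
    {"gripper": 1,"linear": [-0.12,-0.025,0],"rot": [0,0,0]},
    {"gripper": 1,"linear": [-0.16,-0.034,0],"rot": [0,0,0]},
    {"gripper": 1,"linear": [-0.2,-0.042,0],"rot": [0,0,0]},
    {"gripper": 1,"linear": [-0.24,-0.05,0],"rot": [0,0,0]},
    {"gripper": 1,"linear": [-0.28,-0.059,0],"rot": [0,0,0]},
    {"gripper": 1,"linear": [-0.32,-0.068,0],"rot": [0,0,0]},
    {"gripper": 1,"linear": [-0.36,-0.076,0],"rot": [0,0,0]},
    {"gripper": 1,"linear": [-0.39,-0.083,0],"rot": [0,0,0]},
    {"gripper": 1,"linear": [-0.39,-0.083,0],"rot": [0,0,0]},
  ],
)

```text
clock: 3.05
ee_pos: [0.476, -0.2163, 0.1224]
tool_rot: [-3.12, -0.354, 0.003]
ft_force: [-0.2, 0.2, -1.2]
grip_width: 0.006
grasp_force: 0.0
```

```bash
python3 - <<'E'
from h import *
print(manip.state()['ft_force'])
for c in ('scene','top'):
    p=look(c,c+'1.png')
    for r in manip.landmark_of('pull_loaded',p)[:2]:
        w=world(p,r['at']); print(c,round(r['p'],2),w.round(4),pix(p,w).round())
E
```

```text
[-0.1955453   0.2429774  -1.24575829]
scene 0.69 [ 0.4607 -0.224   0.1357] [272. 118.]
```

View pics/scene1.png

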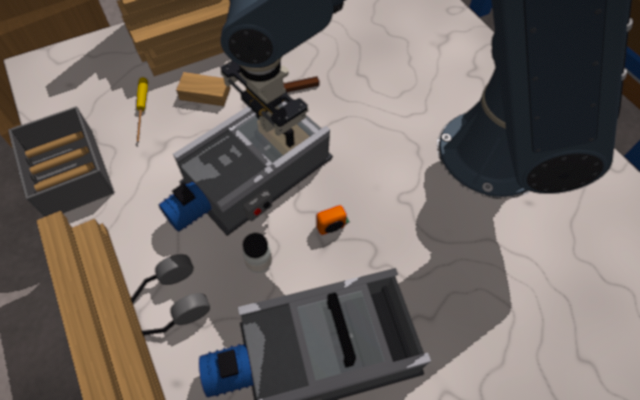

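The guard has moved towards the robot. The bar is at about (285,135) with the gripper just behind it, and roughly 15-20 mm remain.

Request:
arm_command(
  targets=[
    {"gripper": 1,"linear": [-0.02,-0.004,0],"rot": [0,0,0]},
    {"gripper": 1,"linear": [-0.04,-0.008,0],"rot": [0,0,0]},
    {"gripper": 1,"linear": [-0.06,-0.012,0],"rot": [0,0,0]},
  ],
)

```text
clock: 3.5
ee_pos: [0.4657, -0.2188, 0.1226]
tool_rot: [3.121, 0.356, 0.001]
ft_force: [3.6, -0.6, -2.7]
grip_width: 0.006
grasp_force: 1.7
```

Request:
arm_command(
  targets=[
    {"gripper": 1,"linear": [-0.01,-0.002,0],"rot": [0,0,0]},
    {"gripper": 1,"linear": [-0.01,-0.002,0],"rot": [0,0,0]},
  ],
)

```text
clock: 3.67
ee_pos: [0.4636, -0.2192, 0.1227]
tool_rot: [3.121, 0.355, 0.001]
ft_force: [3.1, -0.1, -2.0]
grip_width: 0.004
grasp_force: 1.7
```

Request:
arm_command(
  targets=[
    {"gripper": 1,"linear": [-0.01,-0.002,0],"rot": [0,0,0]},
    {"gripper": 1,"linear": [-0.01,-0.002,0],"rot": [0,0,0]},
  ],
)

```text
clock: 3.83
ee_pos: [0.4634, -0.2193, 0.1228]
tool_rot: [3.121, 0.355, 0.007]
ft_force: [16.3, 3.8, -9.4]
grip_width: 0.005
grasp_force: 8.3
```

Force rose to 16 N with no further motion, so the guard is at its stop. I back off, lift and cross to the other station.

Request:
arm_command(
  targets=[
    {"gripper": 1,"linear": [0.06,0.012,0],"rot": [0,0,0]},
    {"gripper": 1,"linear": [0.11,0.024,0],"rot": [0,0,0]},
    {"gripper": 1,"linear": [0.11,0.024,0.12],"rot": [0,0,0]},
    {"gripper": 1,"linear": [0.11,0.024,0.25],"rot": [0,0,0]},
    {"gripper": 1,"linear": [0.11,0.024,0.4],"rot": [0,0,0]},
    {"gripper": 1,"linear": [0.11,0.024,0.5],"rot": [0,0,0]},
    {"gripper": 1,"linear": [0.11,0.2,0.5],"rot": [0,0,-0.07]},
    {"gripper": 1,"linear": [0.11,0.4,0.5],"rot": [0,0,-0.14]},
    {"gripper": 1,"linear": [0.11,0.6,0.5],"rot": [0,0,-0.21]},
    {"gripper": 1,"linear": [0.11,0.8,0.5],"rot": [0,0,-0.297]},
    {"gripper": 1,"linear": [0.11,1,0.5],"rot": [0,0,-0.297]},
  ],
)

```text
clock: 4.75
ee_pos: [0.4832, -0.0206, 0.2227]
tool_rot: [3.121, -0.354, -0.001]
ft_force: [1.3, 0.6, 0.4]
grip_width: 0.009
grasp_force: 0.0
```

Request:
arm_command(
  targets=[
    {"gripper": 1,"linear": [0,0.2,0],"rot": [0,0,0]},
    {"gripper": 1,"linear": [0,0.4,0],"rot": [0,0,0]},
    {"gripper": 1,"linear": [0,0.6,0],"rot": [0,0,0]},
    {"gripper": 1,"linear": [0,0.8,0],"rot": [0,0,0]},
    {"gripper": 1,"linear": [0,1,0],"rot": [0,0,0]},
    {"gripper": 1,"linear": [0,1,0],"rot": [0,0,0]},
  ],
)

```text
clock: 5.25
ee_pos: [0.4829, 0.1833, 0.2226]
tool_rot: [-3.123, 0.336, 0.001]
ft_force: [0.6, -0.3, -0.5]
grip_width: -0.001
grasp_force: 0.0
```

```bash
python3 - <<'E'
from h import *
s=manip.state();print(s['ee_pos'],s['tool_rot'],s['ft_force'],s['clock'])
for c in ('scene','top'):
    p=look(c,c+'2.png')
    for q in ('pull_loaded','pull_empty'):
      for r in manip.landmark_of(q,p)[:2]:
        w=world(p,r['at']); print(c,q,round(r['p'],2),w.round(4),pix(p,w).round())
E
```

```text
[0.48291578 0.18334828 0.22258754] [-3.12279361e+00  3.35846412e-01  1.00762105e-03] [ 0.58007112 -0.32042767 -0.47358075] 5.25
scene pull_loaded 0.91 [ 0.4494 -0.2253  0.1381] [276. 115.]
scene pull_empty 0.77 [0.5494 0.2286 0.1391] [340. 326.]
top pull_loaded 0.68 [ 0.4463 -0.2272  0.1364] [446. 220.]
```

View pics/scene2.png

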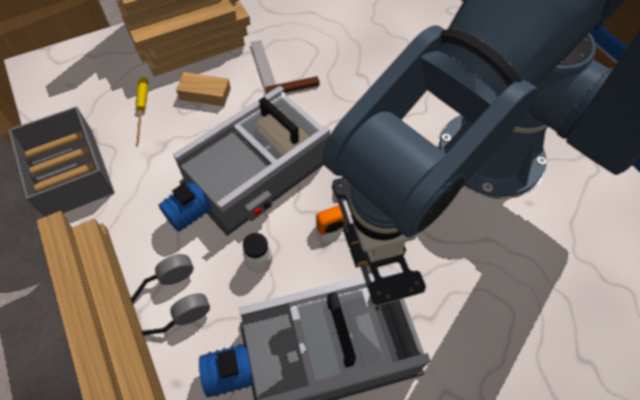

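The loaded station's guard now covers the bay, with its bar at about (278,118). The gripper is above the near side of the empty station's guard.

Request:
arm_command(
  targets=[
    {"gripper": 1,"linear": [0.06,0.15,0],"rot": [0,0,0]},
    {"gripper": 1,"linear": [0.125,0.29,0],"rot": [0,0,0]},
    {"gripper": 1,"linear": [0.125,0.29,0],"rot": [0,0,0]},
    {"gripper": 1,"linear": [0.125,0.29,-0.12],"rot": [0,0,0]},
    {"gripper": 1,"linear": [0.125,0.29,-0.24],"rot": [0,0,0]},
    {"gripper": 1,"linear": [0.125,0.29,-0.36],"rot": [0,0,0]},
    {"gripper": 1,"linear": [0.125,0.29,-0.46],"rot": [0,0,0]},
    {"gripper": 1,"linear": [0.125,0.29,-0.5],"rot": [0,0,0]},
    {"gripper": 1,"linear": [0.125,0.29,-0.5],"rot": [0,0,0]},
  ],
)

```text
clock: 6.3
ee_pos: [0.508, 0.2347, 0.1212]
tool_rot: [3.121, -0.345, -0.005]
ft_force: [0.8, -0.4, 0.2]
grip_width: 0.005
grasp_force: 0.0
```

Request:
arm_command(
  targets=[
    {"gripper": 1,"linear": [0.04,-0.009,0],"rot": [0,0,0]},
    {"gripper": 1,"linear": [0.08,-0.018,0],"rot": [0,0,0]},
    {"gripper": 1,"linear": [0.12,-0.026,0],"rot": [0,0,0]},
    {"gripper": 1,"linear": [0.16,-0.035,0],"rot": [0,0,0]},
    {"gripper": 1,"linear": [0.2,-0.044,0],"rot": [0,0,0]},
    {"gripper": 1,"linear": [0.24,-0.053,0],"rot": [0,0,0]},
    {"gripper": 1,"linear": [0.28,-0.062,0],"rot": [0,0,0]},
    {"gripper": 1,"linear": [0.32,-0.07,0],"rot": [0,0,0]},
    {"gripper": 1,"linear": [0.36,-0.079,0],"rot": [0,0,0]},
    {"gripper": 1,"linear": [0.39,-0.086,0],"rot": [0,0,0]},
    {"gripper": 1,"linear": [0.39,-0.086,0],"rot": [0,0,0]},
  ],
)

```text
clock: 7.22
ee_pos: [0.5881, 0.2184, 0.1225]
tool_rot: [-3.123, 0.344, -0.002]
ft_force: [0.7, 0.4, -0.1]
grip_width: 0.004
grasp_force: 0.0
```

```bash
python3 - <<'E'
from h import *
for c in ('scene','top'):
    p=look(c,c+'3.png')
    for q in ('pull_loaded','pull_empty'):
      for r in manip.landmark_of(q,p)[:2]:
        w=world(p,r['at']); print(c,q,round(r['p'],2),w.round(4),pix(p,w).round())
E
```

```text
scene pull_loaded 0.96 [ 0.4475 -0.2265  0.1363] [277. 115.]
scene pull_empty 0.65 [0.6109 0.2145 0.1419] [303. 335.]
top pull_loaded 0.73 [ 0.4446 -0.2273  0.1393] [447. 221.]
top pull_empty 0.69 [0.6076 0.2115 0.1299] [185. 129.]
```

Request:
arm_command(
  targets=[
    {"gripper": 1,"linear": [0.02,-0.004,0],"rot": [0,0,0]},
    {"gripper": 1,"linear": [0.04,-0.009,0],"rot": [0,0,0]},
    {"gripper": 1,"linear": [0.04,-0.009,0],"rot": [0,0,0]},
  ],
)

```text
clock: 7.77
ee_pos: [0.5952, 0.217, 0.1226]
tool_rot: [-3.123, 0.343, -0.0]
ft_force: [-0.9, -0.3, 0.1]
grip_width: 0.004
grasp_force: 0.0
```

Request:
arm_command(
  targets=[
    {"gripper": 1,"linear": [0.015,-0.003,0],"rot": [0,0,0]},
    {"gripper": 1,"linear": [0.015,-0.003,0],"rot": [0,0,0]},
  ],
)

```text
clock: 7.93
ee_pos: [0.5981, 0.2164, 0.1226]
tool_rot: [3.123, -0.343, 0.0]
ft_force: [-1.4, -0.0, 0.8]
grip_width: 0.008
grasp_force: 0.3
```

Request:
arm_command(
  targets=[
    {"gripper": 1,"linear": [0.015,-0.003,0],"rot": [0,0,0]},
    {"gripper": 1,"linear": [0.015,-0.003,0],"rot": [0,0,0]},
  ],
)

```text
clock: 8.1
ee_pos: [0.601, 0.2157, 0.1226]
tool_rot: [3.123, -0.343, 0.0]
ft_force: [-0.6, -0.2, -0.2]
grip_width: 0.005
grasp_force: 0.4
```

Request:
arm_command(
  targets=[
    {"gripper": 1,"linear": [0.015,-0.003,0],"rot": [0,0,0]},
    {"gripper": 1,"linear": [0.015,-0.003,0],"rot": [0,0,0]},
  ],
)

```text
clock: 8.27
ee_pos: [0.604, 0.2151, 0.1226]
tool_rot: [3.123, -0.343, 0.0]
ft_force: [-1.0, -0.6, 0.2]
grip_width: 0.004
grasp_force: 0.4
```

Request:
arm_command(
  targets=[
    {"gripper": 1,"linear": [0.01,-0.002,0],"rot": [0,0,0]},
    {"gripper": 1,"linear": [0.01,-0.002,0],"rot": [0,0,0]},
  ],
)

```text
clock: 8.43
ee_pos: [0.6059, 0.2147, 0.1225]
tool_rot: [3.123, -0.343, -0.0]
ft_force: [-1.5, -0.3, -0.1]
grip_width: 0.003
grasp_force: 0.6
```

Request:
arm_command(
  targets=[
    {"gripper": 1,"linear": [0.01,-0.002,0],"rot": [0,0,0]},
    {"gripper": 1,"linear": [0.01,-0.002,0],"rot": [0,0,0]},
  ],
)

```text
clock: 8.6
ee_pos: [0.6079, 0.2143, 0.1226]
tool_rot: [3.123, -0.343, -0.0]
ft_force: [-1.2, -0.4, -1.1]
grip_width: 0.004
grasp_force: 0.8
```

Request:
arm_command(
  targets=[
    {"gripper": 1,"linear": [0.01,-0.002,0],"rot": [0,0,0]},
    {"gripper": 1,"linear": [0.01,-0.002,0],"rot": [0,0,0]},
  ],
)

```text
clock: 8.77
ee_pos: [0.6099, 0.214, 0.1226]
tool_rot: [3.123, -0.343, 0.0]
ft_force: [-2.6, -1.6, -0.4]
grip_width: 0.0
grasp_force: 0.8
```

Request:
arm_command(
  targets=[
    {"gripper": 1,"linear": [0.01,-0.002,0],"rot": [0,0,0]},
    {"gripper": 1,"linear": [0.01,-0.002,0],"rot": [0,0,0]},
  ],
)

```text
clock: 8.93
ee_pos: [0.6109, 0.2138, 0.1226]
tool_rot: [3.123, -0.343, -0.004]
ft_force: [-8.3, 0.3, 4.4]
grip_width: 0.008
grasp_force: 4.2
```

```bash
python3 - <<'E'
from h import *
print(manip.state()['ft_force'],manip.state()['ee_pos'])
for c in ('scene','top'):
    p=look(c,c+'4.png')
    for q in ('pull_empty',):
      for r in manip.landmark_of(q,p)[:2]:
        w=world(p,r['at']); print(c,q,round(r['p'],2),w.round(4),pix(p,w).round())
E
```

```text
[-8.25724429  0.3124453   4.37046255] [0.61092038 0.21376315 0.12257142]
scene pull_empty 0.87 [0.6324 0.2116 0.14  ] [290. 340.]
top pull_empty 0.57 [0.6311 0.2054 0.1295] [189. 116.]
```

View pics/scene4.png

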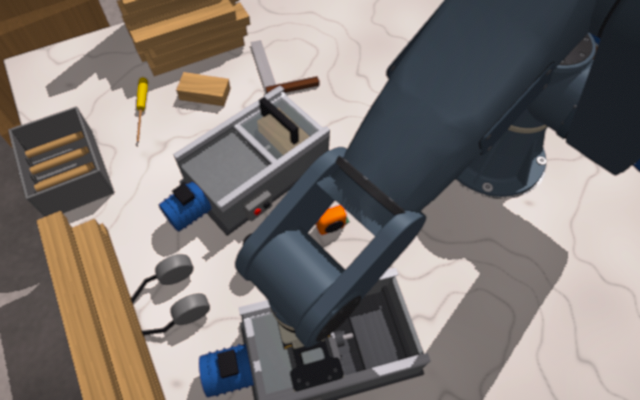

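The force is rising and the bay looks open, though the gripper hides the bar at about (300,350). I nudge once more to confirm the stop, then retreat.

Request:
arm_command(
  targets=[
    {"gripper": 1,"linear": [0.01,-0.002,0],"rot": [0,0,0]},
    {"gripper": 1,"linear": [0.01,-0.002,0],"rot": [0,0,0]},
  ],
)

```text
clock: 9.3
ee_pos: [0.6109, 0.2137, 0.1226]
tool_rot: [3.122, -0.343, -0.011]
ft_force: [-20.6, 0.9, 10.8]
grip_width: 0.006
grasp_force: 10.2
```

Request:
arm_command(
  targets=[
    {"gripper": 1,"linear": [-0.08,0.018,0],"rot": [0,0,0]},
    {"gripper": 1,"linear": [-0.15,0.033,0],"rot": [0,0,0]},
    {"gripper": 1,"linear": [-0.15,0.033,0.12],"rot": [0,0,0]},
    {"gripper": 1,"linear": [-0.15,0.033,0.3],"rot": [0,0,0]},
    {"gripper": 1,"linear": [-0.15,0.033,0.5],"rot": [0,0,0]},
    {"gripper": 1,"linear": [-0.3,0,0.5],"rot": [0,0,0]},
    {"gripper": 1,"linear": [-0.5,-0.2,0.5],"rot": [0,0,0]},
    {"gripper": 1,"linear": [-0.7,-0.4,0.5],"rot": [0,0,0]},
    {"gripper": 1,"linear": [-0.9,-0.6,0.5],"rot": [0,0,0]},
    {"gripper": 1,"linear": [-1,-0.8,0.5],"rot": [0,0,0]},
    {"gripper": 1,"linear": [-1,-1,0.5],"rot": [0,0,0]},
    {"gripper": 1,"linear": [-1,-1,0.5],"rot": [0,0,0]},
  ],
)

```text
clock: 10.3
ee_pos: [0.4131, 0.0121, 0.2233]
tool_rot: [-3.123, 0.341, -0.004]
ft_force: [1.0, -1.5, -0.1]
grip_width: 0.003
grasp_force: 0.0
```

```bash
python3 - <<'E'
from h import *
print(manip.state()['ft_force'],manip.state()['ee_pos'],manip.state()['clock'])
for c in ('scene','top'):
    p=look(c,c+'5.png')
    for q in ('pull_loaded','pull_empty',):
      for r in manip.landmark_of(q,p)[:2]:
        w=world(p,r['at']); print(c,q,round(r['p'],2),w.round(4),pix(p,w).round())
E
```

```text
[ 0.98495758 -1.45371307 -0.13272638] [0.4130596  0.01210026 0.22328121] 10.3
scene pull_loaded 0.75 [ 0.4476 -0.2263  0.1355] [277. 115.]
scene pull_empty 0.79 [0.6337 0.2112 0.1351] [289. 341.]
top pull_loaded 0.75 [ 0.4486 -0.2277  0.1379] [447. 219.]
```

View pics/top5.png

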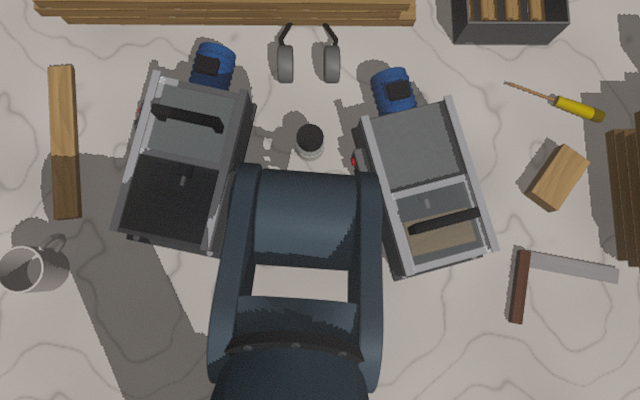

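View pics/scene5.png

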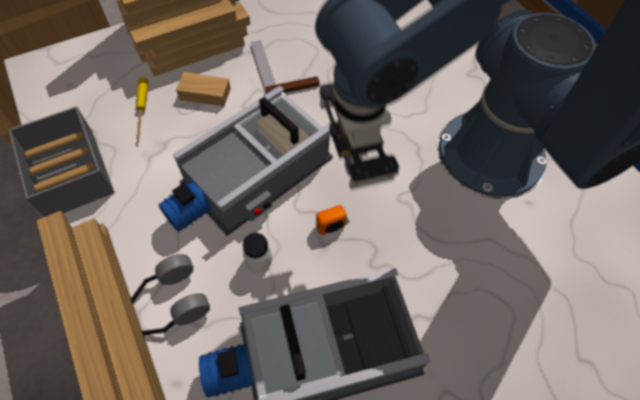

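The left guard is fully open over its housing, with its bar at about (178,115) in the top view. The right guard is shut over the block, with its bar at about (446,221). The arm is clear of both.

```bash
python3 -c "
from station import manip
print(manip.job_done())"
```

```text
the job is handed in; nothing more can be done
None
```

I handed the job in at about 10 s on the robot's clock: the guard over the block is shut against its stop, the empty station's guard is open against its stop, and the arm is clear of both. No verdict came back.

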